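# Snap the splash cap onto the wheel's control box and keep it pressed

### The job

Pick up the yellow splash cap and snap it over the brass post on the wheel's control box: feel for where it lands on the post, press straight down until it clicks, and keep pressing after the click until the cap has pushed the orange sprung sealing washer all the way down to its stop. Finish while still holding the cap pressed home there, without ramming it, and do not flip the black switch or disturb the mug, the green tub or the wooden rib.

Things in the scene. Friction and masses are not known exactly. Their poses are not given: they have to be found in the camera images.
- cap_knob (a point): Middle of the grip knob of the loose yellow plastic splash cap (60 g, mass varies), which stands mouth down on the bench. Knob: upright cylinder 24 mm in diameter and 24 mm tall, this point half-way up it. Below the knob is the cap's body, 40 mm in diameter and 38 mm tall; its flat shoulder is 12 mm below this point, its lower rim 50 mm below. z axis up out of the knob, the cap is round.
- cap_mouth (a point): Centre of the cap's open lower rim, on the cap's axis, 50 mm below the middle of the knob. The mouth is a hole 25 mm in diameter through a lip 4 mm thick; above the lip the cap is hollow, 33 mm wide, up to 34 mm above this point.
- cap: The whole yellow cap; origin at the centre of its lower rim, z up.
- control_box: Fixed blue painted steel control box, 120 mm (its x) by 200 mm (its y) by 55 mm tall on rubber levelling feet; it stands 0 to 20 mm clear of the bench. Origin at the centre of its underside. The brass post stands on its top at y = -55 mm in its own frame, the black switch at y = +60 mm.
- post_foot (a point): Foot of the fixed upright brass post, on its axis, on the top face of the box; z is up along the post. Flange 46 mm in diameter and 4 mm thick, stem 22 mm in diameter up to 30 mm, then a cone that narrows to 12 mm in diameter at the tip, 40 mm above this point. The washer goes round the stem's lower part.
- post_catches (a point): Point on the post's axis level with its four steel spring catches, 22 mm above the foot; they bulge 3.5 mm out of the stem. The cap's lip meets them with the rim about 5 mm above this point; some 7 to 13 N pushes it past them, then the force falls off and even draws the cap down (the click) as the rim passes from 3 to 8 mm below this point; 9 mm below it the rim meets the orange washer and the force climbs again, to its stop.
- washer (a joint): Orange sealing washer, a ring 38 mm in diameter and 4 mm thick around the post's stem, carried by a spring above the flange. Value: how far it is pressed down, 0 m free (its top 13 mm above the post's foot) to 0.005 m at its stop (top 8 mm above the foot). The spring takes about 1 N to start and 13 N at the stop; it pushes back up when let go.
- toggle_tip (a point): Tip of the small black toggle switch on top of the control box, about 34 mm above the box's top; a light touch flips it. Leave it alone.
- mug_mid (a point): Bystander: speckled beige stoneware mug, 80 mm in diameter, 90 mm tall, with a handle; this point on its axis half-way up. Leave it alone.
- tub_mid (a point): Bystander: green plastic tub with a twist cap, 80 mm in diameter, 85 mm tall; this point on its axis half-way up. Leave it alone.
- rib_mid (a point): Bystander: flat teak potter's rib, about 96 by 46 mm, 7 mm thick, lying on the bench; this point is its middle. Leave it alone.
There are look-alikes about, which are no part of the job. What is meant by the cap is not blue or purple, and is the larger of those in its own colour.

How it is judged:
On the way, in this order (a step that is already met when the one before it is completed fails the run):
1. the cap is lifted clear of the bench (height (world z) of cap_mouth above 0.03 m), for 0.1 s.
2. the cap is clicked onto the post: its lip is below the catches, square on the post (z of cap_mouth in the frame of post_foot below 0.015 m and horizontal distance between cap_mouth and post_foot below 0.004 m and angle between the z axis of cap_mouth and the z axis of post_foot, either way round below 0.1 rad), for 0.1 s.
At the end, for the whole second after the job is handed in: The cap sits clicked on the post (within 4 mm of its axis, within 0.1 rad of upright, rim less than 10.5 mm above the post's foot), the washer is pressed down more than 3.5 mm of its 5 mm, and the gripper is still on the cap with more than 3 N, through the last second (value of joint washer above 0.0035 m and z of cap_mouth in the frame of post_foot below 0.0105 m and horizontal distance between cap_mouth and post_foot below 0.004 m and angle between the z axis of cap_mouth and the z axis of post_foot, either way round below 0.1 rad and contact force between the fingers and cap above 3 N); the arm keeps its last pose, push and grip.
It fails at once if the cap is rammed onto the box (over 60 N) (contact force between cap and control_box above 60 N).
It fails at once if the switch is flipped (distance of toggle_tip from where it was at the start of the episode above 0.006 m).
It fails at once if the mug is disturbed (distance of mug_mid from where it was at the start of the episode above 0.02 m).
It fails at once if the tub is disturbed (distance of tub_mid from where it was at the start of the episode above 0.02 m).
It fails at once if the rib is disturbed (distance of rib_mid from where it was at the start of the episode above 0.02 m).
It also fails if it takes over 48 s, if anything falls off the work surface, if the arm or the gripper's body presses on something with over 40 N, if the wrist force passes 120 N, or if a joint passes its speed limit or range.

### The arm

A 6-joint arm with a two-finger parallel gripper is mounted at the origin on the work surface. World frame = base frame: x ahead of the robot, y to its left, z up, the work surface at z = 0. Lengths are in m, angles in rad, forces in N, time in s.
With the tool pointing down it reaches from about 0.3 to 0.825 m from the base axis. Payload 5.4 kg.
Tool frame: the origin (TCP) lies at the very end of the fingers, on their centre line; the grasp point (between the pads) lies 19 mm behind it; z points along the fingers, y is the line along which they close (so a half turn about z gives the same grasp; the last joint's range is limited). The gripper opens to 92 mm and grips with 3 to 60 N. Pads are 20 mm wide; open, the fingers measure 128 mm over their backs; the gripper's body (75 mm by 189 mm) begins 69 mm behind the grasp point.
Start: joints at [1.051, 0.158, 1.597, -0, 1.386, -0.21], TCP at [0.175, 0.548, 0.215] pointing down, gripper open.
Joint ranges: [-2.91, 2.91], [-0.94, 2.29], [0.18, 2.7], [-1.29, 4.43], [0.17, 2.64], [-3, 3]. Speed limits (rad/s): [2.57, 2.57, 3.14, 3.14, 3.14, 3.14].

### API

Orientations are given as a unit quaternion [x, y, z, w].
In Python, from rig import env gives the robot as it stands. Calls block until the motion is done:
- env.move_ptp(position, orientation): joint-space move of the TCP to a pose.
- env.movel(position, rotation=None, feed=0.15, guard=None): straight line of the TCP; rotation=None keeps the orientation; feed is the mean speed in m/s. With guard (N) it stops when the force on the tool has changed by that much, and returns True; else False.
- env.movej(angles): joint-space move.
- env.command_gripper(opening): opening from 0.0 (shut) to 1.0 (fully open); the grip force is fixed at half the most; returns when the fingers have stopped.
- env.sleep(seconds).
- env.solve_ik(position, orientation): joint angles nearest the present ones, or None.
- env.state(): the state.
- env.camera(name): name is "scene" or "side" or "wrist"; returns the picture (480x640x3 uint8, red, green, blue); there is no depth.
- env.camera_model(name): a dict with "fov_y" (degrees; the focal length in pixels is half the picture's height over the tangent of half this angle, whatever the lens; pixels are square), "cx", "cy" (the principal point, pixels), "world_from_camera" (4x4, takes a point from camera to world coordinates). Camera axes: x right, y up, looking along -z (the intrinsics and any distortion apply to the point x, -y, -z); pixel columns grow to the right and rows downward; lengths in m; the calibration is good to about 2 mm. A picture is of the moment at which its call begins: read the wrist's pose just before it. camera_model takes no time and is no camera call; for the wrist camera it gives the pose at the moment of the call.
A pose or a line that the arm cannot do raises env.MotionError and nothing moves.
- env.job_done(): hands the job in; it is judged then, once.
The state is a dict: "clock": time; "qpos": joint angles; "joint_velocities": joint speeds; "joint_torque": joint torques, N m; "tcp_pos": TCP position; "tcp_rot": TCP orientation; "force": force on the tool from outside, world axes, zero at the start; "moment": the same for the moment, N m; "grip_width": opening from 0.0 (shut) to 1.0 (fully open); "finger_force": force on a finger pad.
Only numpy, scipy, OpenCV 4.12 (cv2) and the standard library are available. Lean on these libraries where they do the work, as an engineer would, in place of code of your own. Each camera call takes 0.05 s, during which the arm holds its last target. There are 200 camera calls.

## Working session

There is one attempt and no reset: what is moved stays moved. The work goes in short steps, each a Python script; the robot and the scene stay as the last script left them, time stands still between calls to the robot, and variables do not carry over. Pictures are saved under pics/ and viewed, at most 10 in all, crops included, and the job is handed in when it is done.

```bash
ls; mkdir -p pics; python3 - <<'E'
from rig import env
import cv2, numpy as np
for n in ("scene","side"):
    im=env.camera(n); cv2.imwrite(f"pics/{n}0.png",im[:,:,::-1])
for n in ("scene","side","wrist"):
    m=env.camera_model(n); print(n,{k:(np.round(v,4).tolist()) for k,v in m.items()})
s=env.state(); print(s["clock"],s["tcp_pos"],s["tcp_rot"],s["force"])
E
```

```text
pics
scene {'fov_y': 53.9501, 'cx': 322.8685, 'cy': 241.625, 'world_from_camera': [[0.3531, -0.745, 0.566, 1.0238], [0.9355, 0.2707, -0.2273, -0.1561], [0.0161, 0.6097, 0.7925, 0.7025], [0.0, 0.0, 0.0, 1.0]]}
side {'fov_y': 50.5884, 'cx': 325.869, 'cy': 237.2637, 'world_from_camera': [[0.9994, 0.0055, -0.0344, 0.5888], [-0.032, 0.5393, -0.8415, -0.8945], [0.0139, 0.8421, 0.5392, 0.6711], [0.0, 0.0, 0.0, 1.0]]}
wrist {'fov_y': 69.7986, 'cx': 317.0743, 'cy': 238.7801, 'world_from_camera': [[0.3055, -0.9145, -0.2651, 0.1005], [0.9522, 0.2931, 0.0862, 0.5715], [-0.0011, -0.2788, 0.9604, 0.3842], [0.0, 0.0, 0.0, 1.0]]}
0.1 [0.17503768 0.54714486 0.21376812] [ 1.54266012e-01  9.88029018e-01 -7.56439856e-04 -2.91283080e-04] [-0.03053817 -0.31576969  0.43012399]
```

View pics/scene0.png

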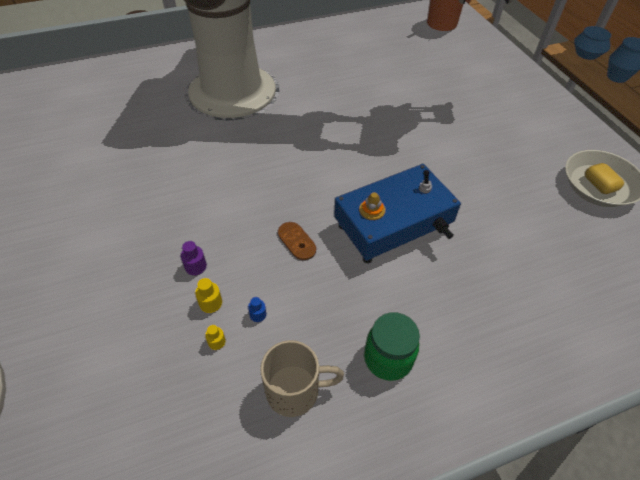

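View pics/side0.png

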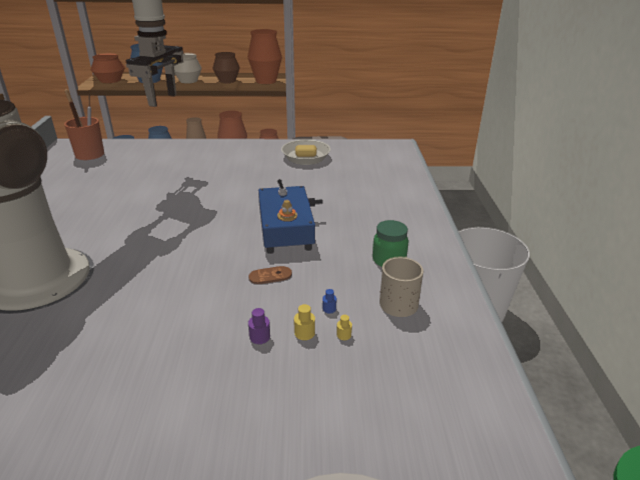

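Candidates for the cap: large yellow at scene (208,296) / side (305,323); small yellow at (215,338)/(344,328); purple at (193,258)/(259,327); blue at (257,310)/(330,301). By the description it is the large yellow one. The post is on the blue box at scene (373,203), the switch at (426,180), the rib at (297,241), the mug at (291,378) and the tub at (392,345).

```bash
cat > h.py <<'E'
from rig import env
import numpy as np, cv2
from scipy.spatial.transform import Rotation as R
def ray(m,u,v):
    f=240/np.tan(np.radians(m["fov_y"]/2)); T=np.array(m["world_from_camera"])
    d=T[:3,:3]@np.array([(u-m["cx"])/f,-(v-m["cy"])/f,-1]); return T[:3,3],d/np.linalg.norm(d)
def proj(m,p):
    f=240/np.tan(np.radians(m["fov_y"]/2)); T=np.array(m["world_from_camera"])
    c=T[:3,:3].T@(np.asarray(p)-T[:3,3]); return np.array([m["cx"]+f*c[0]/-c[2],m["cy"]-f*c[1]/-c[2]])
def tri(rays):
    A=sum(np.eye(3)-np.outer(d,d) for o,d in rays); b=sum((np.eye(3)-np.outer(d,d))@o for o,d in rays)
    p=np.linalg.solve(A,b); return p,[np.linalg.norm(np.cross(p-o,d)) for o,d in rays]
def onplane(m,u,v,z):
    o,d=ray(m,u,v); return o+d*(z-o[2])/d[2]
def down(yaw): # tool z down, tool y (closing line) at angle yaw in world xy
    y=np.array([np.cos(yaw),np.sin(yaw),0]); z=np.array([0,0,-1.]); return R.from_matrix(np.c_[np.cross(y,z),y,z]).as_quat()
E
python3 - <<'E'
from h import *
ms,mi=env.camera_model("scene"),env.camera_model("side")
for n,a,b in [("cap",(205,287),(305,314)),("purple",(189,247),(259,316)),("small",(213,330),(344,321)),("blue",(257,301),(330,294)),("post tip",(375,195),(287.5,203)),("washer",(372.5,209),(288,216)),("switch",(426,171),(280,181)),("mug rim",(291,362),(402,266)),("tub top",(397,332),(391,229)),("rib",(297,241),(270,275))]:
    p,r=tri([ray(ms,*a),ray(mi,*b)]); print(n,np.round(p,4),np.round(r[0],4))
a=cv2.imread("pics/scene0.png"); b=cv2.imread("pics/side0.png")
c=lambda im,x,y,w=100,h=75:cv2.resize(im[y:y+h,x:x+w],(400,300),interpolation=cv2.INTER_CUBIC)
cv2.imwrite("pics/crop.png",np.vstack([np.hstack([c(a,160,240,140,105),c(a,330,160,140,105)]),np.hstack([c(b,240,270,140,105),c(b,240,170)])]))
E
```

```text
cap [ 0.5803 -0.1818  0.0484] 0.002
purple [ 0.4963 -0.1906  0.0535] 0.003
small [ 0.6525 -0.1872  0.0347] 0.0017
blue [ 0.6287 -0.1097  0.0372] 0.0029
post tip [0.5396 0.1322 0.1097] 0.0028
washer [0.5402 0.131  0.0754] 0.0023
switch [0.5179 0.2424 0.1111] 0.0025
mug rim [ 0.7692 -0.0961  0.0934] 0.002
tub top [0.772  0.0651 0.0783] 0.0015
rib [5.044e-01 1.000e-04 6.000e-04] 0.0
```

View pics/crop.png

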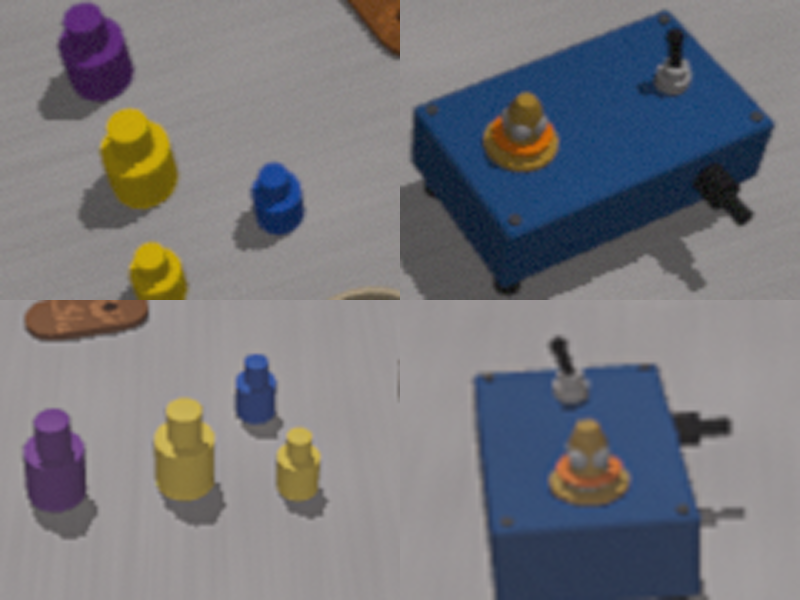

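The crop confirms the large yellow cap, lower-left of the trio in scene and centre in side. The purple cap is about 85 mm away in -x and the small yellow one about 72 mm away in +x, so I close the fingers along y. Next I look from the wrist above the post and then above the cap.

```bash
python3 - <<'E'
from h import *
q=down(np.pi/2); ims=[]
for n,p in (("post",(0.52,0.131,0.26)),("cap",(0.56,-0.182,0.20))):
    env.move_ptp(p,q); env.sleep(0.3)
    m=env.camera_model("wrist"); im=env.camera("wrist"); s=env.state()
    np.save(n+"_m.npy",m,allow_pickle=True); cv2.imwrite(f"pics/w_{n}.png",im[:,:,::-1])
    print(n,s["clock"],np.round(s["tcp_pos"],4),np.round(s["force"],2),s["qpos"].round(2) if hasattr(s["qpos"],"round") else s["qpos"])
E
```

```text
post 2.4083 [0.5199 0.1313 0.26  ] [ 0.48 -0.14 -0.52] [ 0.02  0.03  1.65  0.    1.47 -1.55]
cap 3.975 [ 0.5602 -0.1814  0.2002] [-0.82 -0.89  0.67] [-0.52  0.2   1.57  0.    1.36 -2.09]
```

View pics/w_post.png

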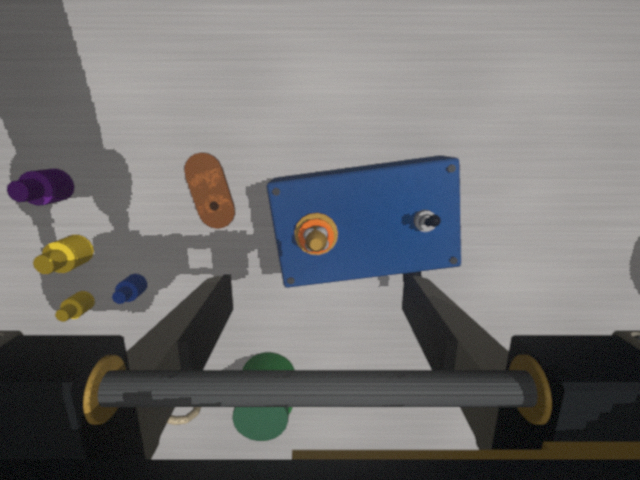

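View pics/w_cap.png

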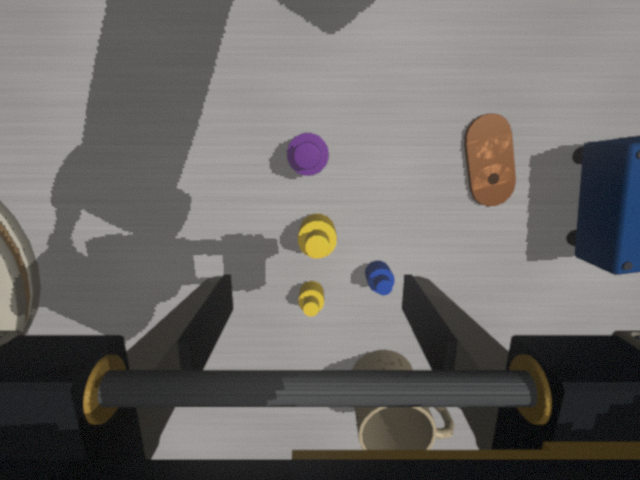

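The post tip is at wrist (317,242), with its flange centred near (316,234) and the switch at (430,220). The cap's knob top is at wrist (317,245). A zoomed crop will refine these.

```bash
python3 - <<'E'
from h import *
c=lambda f,x,y:cv2.resize(cv2.imread(f)[y:y+60,x:x+60],(400,400),interpolation=cv2.INTER_CUBIC)
cv2.imwrite("pics/zoom.png",np.hstack([c("pics/w_post.png",286,205),c("pics/w_cap.png",286,205)]))
E
```

```text
(no output)
```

View pics/zoom.png

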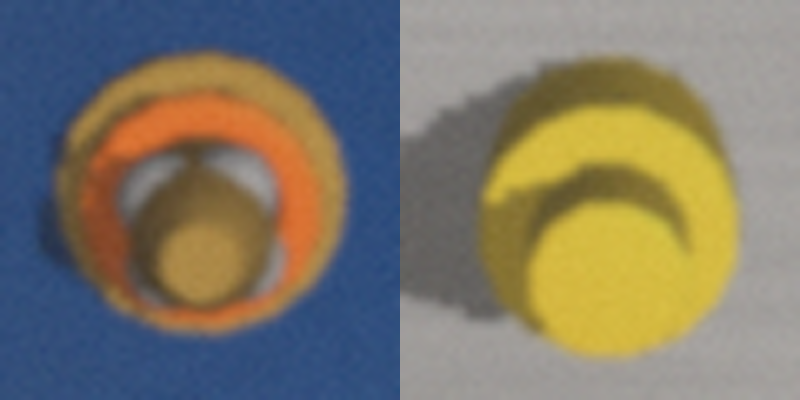

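```bash
python3 - <<'E'
from h import *
ms,mi=env.camera_model("scene"),env.camera_model("side")
P=np.load("post_m.npy",allow_pickle=True).item(); C=np.load("cap_m.npy",allow_pickle=True).item()
print("cap", onplane(C,317.3,246.5,0.062), onplane(C,317.3,240.2,0.038))
p,r=tri([ray(P,316,243.8),ray(ms,374.5,195.5),ray(mi,287,201.8)]); print("tip",p.round(4),np.round(r,4))
for zf in (0.055,0.060,0.065,0.07,0.075): print(zf,onplane(P,316,243.8,zf+.04).round(4),onplane(P,316.2,233.8,zf+.004).round(4))
E
```

```text
cap [ 0.57926853 -0.18084158  0.062     ] [ 0.58018804 -0.18081028  0.038     ]
tip [0.5396 0.1309 0.1117] [0.0005 0.0009 0.0009]
0.055 [0.5444 0.1305 0.095 ] [0.5437 0.1306 0.059 ]
0.06 [0.5428 0.1305 0.1   ] [0.5423 0.1307 0.064 ]
0.065 [0.5413 0.1305 0.105 ] [0.541  0.1307 0.069 ]
0.07 [0.5398 0.1305 0.11  ] [0.5396 0.1307 0.074 ]
0.075 [0.5382 0.1305 0.115 ] [0.5382 0.1307 0.079 ]
```

```bash
python3 - <<'E'
from h import *
q=down(np.pi/2)
def pr(t):
    s=env.state(); print(t,round(s["clock"],2),np.round(s["tcp_pos"],4),np.round(s["force"],2),round(s["grip_width"],3),s["finger_force"])
env.movel([0.5797,-0.1808,0.10],q); 
print(env.movel([0.5797,-0.1808,0.0395],q,feed=0.08,guard=8)); pr("down")
env.command_gripper(0.0); pr("grip")
env.movel([0.5797,-0.1808,0.22],q,feed=0.15); pr("lift")
env.move_ptp([0.5395,0.1307,0.20],q); env.sleep(0.3); pr("over")
m=env.camera_model("wrist"); im=env.camera("wrist")
a=cv2.resize(im[100:400,120:520,::-1],(400,300)); b=cv2.resize(env.camera("side")[110:260,190:390,::-1],(400,300),interpolation=cv2.INTER_CUBIC)
c=cv2.resize(env.camera("scene")[80:230,280:480,::-1],(400,300),interpolation=cv2.INTER_CUBIC)
cv2.imwrite("pics/held.png",np.vstack([np.hstack([a,b]),np.hstack([c,c*0])]))
E
```

```text
False
down 5.72 [ 0.5801 -0.181   0.04  ] [-0.47  0.54 -0.91] 0.999 0.0
grip 6.76 [ 0.5797 -0.1808  0.0394] [-0.06 -0.42 -1.26] 0.255 29.984472692012787
lift 8.11 [ 0.5791 -0.1805  0.2187] [-0.39 -0.02 -0.84] 0.257 29.984209835529327
over 9.61 [0.5398 0.13   0.2   ] [ 0.86  0.42 -0.91] 0.253 29.984294772148132
```

View pics/held.png

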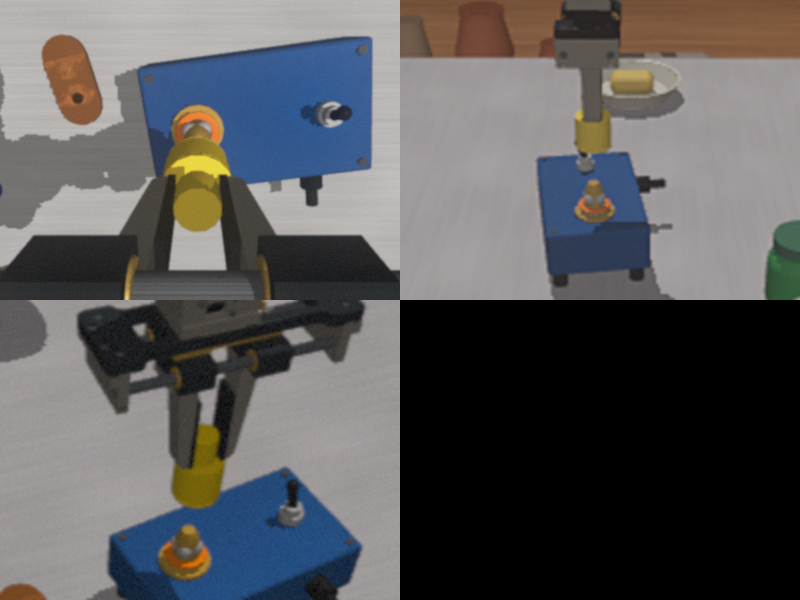

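The cap is held upright between the pads above the post. I now feel down slowly with a guard.

```bash
cat >> h.py <<'E'
def pr(t):
    s=env.state(); print(t,round(s["clock"],2),np.round(s["tcp_pos"],4),np.round(s["force"],2),np.round(s["moment"],2),round(s["grip_width"],3),round(s["finger_force"],1))
    return s
E
python3 - <<'E'
from h import *
q=down(np.pi/2); x,y=0.5395,0.1307
env.movel([x,y,0.156],q,feed=0.08); env.sleep(0.3); pr("above")
print(env.movel([x,y,0.130],q,feed=0.012,guard=3.5)); pr("touch"); env.sleep(0.3); pr("settled")
E
```

```text
above 10.76 [0.5398 0.1307 0.1565] [ 0.09 -0.09 -0.48] [ 0.01 -0.01 -0.  ] 0.252 30.0
True
touch 12.07 [0.5391 0.1306 0.1398] [-1.11 -0.81  3.66] [-0.06  0.22  0.05] 0.253 30.0
settled 12.38 [0.5391 0.1306 0.1397] [-0.74 -0.38  4.52] [-0.02  0.19 -0.01] 0.255 30.0
```

Contact comes near the expected height, with a small -x reaction. That suggests the cap sits slightly too far +x, so I shift it 1 mm and watch the force.

```bash
python3 - <<'E'
from h import *
q=down(np.pi/2); y=0.1307
z=env.state()["tcp_pos"][2]
for x in (0.5388,0.5381,0.5374):
    env.movel([x,y,z],q,feed=0.01); env.sleep(0.25)
    L=[]
    for _ in range(5):
        env.sleep(0.03); s=env.state(); L.append(np.r_[s["force"],s["moment"],s["tcp_pos"]])
    print(x,np.mean(L,0).round(3))
E
```

```text
0.5388 [-0.914 -0.49   4.979 -0.131  0.135  0.006  0.539  0.131  0.14 ]
0.5381 [ 1.051e+00 -9.750e-01  4.652e+00 -1.530e-01 -2.320e-01 -3.000e-03
  5.380e-01  1.310e-01  1.400e-01]
0.5374 [ 2.78  -0.378  4.792 -0.157 -0.535 -0.022  0.538  0.131  0.14 ]
```

```bash
python3 - <<'E'
from h import *
q=down(np.pi/2); x,y=0.5385,0.1305
env.movel([x,y,0.1397],q,feed=0.01)
z=0.1397
while z>0.1165:
    z-=0.0007; env.movel([x,y,z],q,feed=0.012); env.sleep(0.04)
    s=env.state(); f=s["force"]; print(round(s["clock"],2),round(z,4),np.round(s["tcp_pos"],4),f.round(1),s["moment"].round(2))
    if f[2]>22 or np.hypot(f[0],f[1])>10 or (z<0.1265 and f[2]>14): break
env.sleep(0.3); pr("end")
E
```

```text
14.93 0.139 [0.5384 0.1307 0.1395] [ 0.5 -0.8  7.9] [-0.11 -0.11  0.02]
15.22 0.1383 [0.5386 0.1307 0.139 ] [-0.4 -0.3  8.6] [-0.13 -0.1   0.02]
15.51 0.1376 [0.5385 0.1307 0.1382] [ 0.1 -0.7  7.7] [-0.13 -0.1   0.  ]
15.8 0.1369 [0.5382 0.1307 0.137 ] [1.4 0.4 5.5] [-0.07 -0.24 -0.  ]
16.09 0.1362 [0.538  0.1306 0.1358] [1.2 0.5 2.9] [-0.01 -0.23 -0.01]
16.38 0.1355 [0.538  0.1306 0.1349] [1.8 0.5 0.2] [ 0.08 -0.29  0.04]
16.68 0.1348 [0.5381 0.1305 0.1343] [ 1.3  0.4 -0.1] [ 0.04 -0.2   0.  ]
16.97 0.1341 [0.5382 0.1305 0.1338] [ 1.  -0.3 -0.5] [ 0.04 -0.18 -0.03]
17.26 0.1334 [0.5384 0.1305 0.1333] [ 0.3 -0.2  0.5] [ 0.01 -0.08 -0.02]
17.55 0.1327 [0.5385 0.1305 0.1325] [ 0.9 -0.6 -1.1] [-0.01 -0.22  0.07]
17.84 0.132 [0.5384 0.1305 0.1317] [ 1.4 -0.9 -2.7] [-0.01 -0.24 -0.03]
18.13 0.1313 [0.5383 0.1305 0.131 ] [ 0.1  0.6 -3.7] [ 0.   -0.2  -0.01]
18.43 0.1306 [0.5382 0.1305 0.1302] [ 0.5 -0.3 -4.1] [-0.   -0.32 -0.01]
18.72 0.1299 [0.5382 0.1305 0.1295] [ 0.9 -0.2 -5.7] [-0.02 -0.22  0.01]
19.01 0.1292 [0.5382 0.1305 0.1288] [ 0.8  0.  -6.7] [-0.02 -0.21 -0.01]
19.3 0.1285 [0.53
[... 364 characters left out ...]
305 0.1254] [-0.3 -0.1  4.4] [ 0.09  0.01 -0.05]
21.05 0.1243 [0.5389 0.1305 0.1248] [ 0.1 -0.4  4.8] [ 0.12 -0.03  0.01]
21.34 0.1236 [0.539  0.1305 0.1243] [ 0.5 -0.6  6.7] [ 0.09  0.08 -0.  ]
21.63 0.1229 [0.539  0.1305 0.1238] [-0.3  0.3  8.1] [0.11 0.18 0.01]
21.93 0.1222 [0.5391 0.1305 0.1233] [-1.3  0.3  9.2] [ 0.06  0.25 -0.02]
22.22 0.1215 [0.5391 0.1305 0.1228] [-2.3 -1.5 10.3] [0.12 0.27 0.  ]
22.51 0.1208 [0.5392 0.1305 0.1224] [-2.  -0.  11.1] [ 0.07  0.39 -0.  ]
22.8 0.1201 [0.5393 0.1305 0.122 ] [-3.  0. 13.] [0.01 0.53 0.  ]
23.09 0.1194 [0.5394 0.1305 0.1219] [-4.7 -0.7 15.9] [0.03 0.83 0.  ]
end 23.39 [0.5394 0.1305 0.1218] [-4.49 -0.97 15.64] [-0.    0.84 -0.03] 0.254 30.0
```

The click shows as the force falling to -6.7 N. The washer then compressed from about 0.127 to the stop at about 0.122, a 5 mm travel. I'll ease the side load, press slightly firmer, and check by eye.

```bash
python3 - <<'E'
from h import *
q=down(np.pi/2)
for x,z in ((0.5379,0.1194),(0.5373,0.1190),(0.5371,0.1186)):
    env.movel([x,0.1305,z],q,feed=0.01); env.sleep(0.3); pr((x,z))
b=cv2.resize(env.camera("side")[130:250,210:370,::-1],(400,300),interpolation=cv2.INTER_CUBIC)
c=cv2.resize(env.camera("scene")[110:260,300:500,::-1],(400,300),interpolation=cv2.INTER_CUBIC)
cv2.imwrite("pics/home.png",np.hstack([b,c]))
E
```

```text
(0.5379, 0.1194) 23.94 [0.5392 0.1305 0.1219] [-3.05 -0.05 14.  ] [ 0.    0.58 -0.02] 0.252 30.0
(0.5373, 0.119) 24.49 [0.5391 0.1305 0.1218] [-2.06 -0.37 16.19] [ 0.02  0.43 -0.01] 0.25 30.0
(0.5371, 0.1186) 25.04 [0.5391 0.1305 0.1218] [-2.19 -0.21 17.48] [0.09 0.43 0.01] 0.255 30.0
```

View pics/home.png

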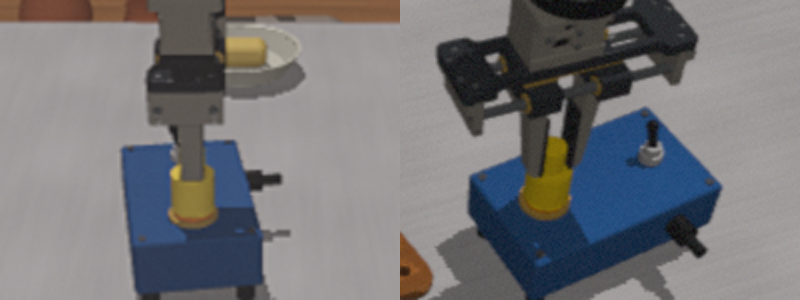

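The cap is upright and fully down on the washer, and the switch is untouched. The force climbs with no further travel, so the washer is at its stop.

```bash
python3 -c "
from h import *
print(env.job_done()); pr('fin')"
```

```text
the job is handed in; nothing more can be done
None
the job is handed in; nothing more can be done
```

I handed the job in with the yellow cap clicked onto the post, still gripped at 30 N and pressing the washer onto its stop with about 17 N; the switch was not flipped, no bystander was touched as far as I could see, and no verdict came back.

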